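Turn the stiff leaf of the recipe stand

TASK

Turn the stiff leaf of the recipe stand over its spine, like a page: put a fingertip under its free edge, push it up and over, and press it down until it lies flat on the other side; no flicking or slamming. Do it by pushing only: never take the leaf between the fingers, and do not lift, tip or shove the stand. Leave everything else on the counter where it stands.

Things in the scene. Friction and masses are not known exactly. Their poses are not given: they have to be found in the camera images.
- stand: Recipe stand, 1.8 kg, loose on rubber feet: a dark wooden plinth 170 (its x, along the spine) x 150 (its y) x 55 mm high (paper face on top). Origin: centre of its underside, on the counter; z up. The steel spine rod runs along its x axis over the middle of the top. Its +y side is at the robot's left, turned by up to 0.45 rad
- spine (a point): Middle of the spine rod, the leaf's hinge axis, 58 mm above the stand's underside; axes as the stand's
- leaf_edge (a point): Middle of the leaf's free edge, 130 mm from the hinge axis. The leaf is a rigid white panel, 5 mm thick, 150 mm along the spine, about 0.14 kg, yellow and red on the face that is up at the start and blue on the other. Axes: x along the spine, y away from the spine in the leaf's plane, z normal to the leaf (up when the leaf is at 0). It starts on the stand's +y side; its free edge juts 55 mm out beyond the plinth, over open counter, with 55 mm or more of room below
- leaf (a joint): Angle of the leaf about the spine, rad: 0 lying flat on the +y side, 1.57 upright, 3.14 (its stop) lying flat on the -y side. Starts slightly raised, at 0.10 to 0.40. A friction hinge: it stays where it is left and takes up to about 2 N at the free edge to move, so it must be pushed all the way down
- tumbler: Glass tumbler, 68 mm across, 110 mm high, loose, just beyond the stand's +x end; origin at the centre of its underside. Not to be moved
- jar: Amber jar with steel cap, 60 mm across, 90 mm high, loose, just beyond the stand's +x end; origin at the centre of its underside. Not to be moved
- mill: Wooden pepper mill, 58 mm across, 147 mm high, loose, just beyond the stand's +x end; origin at the centre of its underside. Not to be moved
- pot: Covered aluminium pot, 192 mm across, 250 mm over its handles, 150 mm high with the lid knob, loose, at the left; origin at the centre of its underside. Not to be moved
- tray: Blue plastic tray, 320 x 230 x 35 mm, loose, at the right; origin at the centre of its underside. Not to be moved

How it is judged (in metres and radians):
On the way:
1. the leaf has been pushed up past upright (value of joint leaf above 1.65 rad), for 0.05 s.
At the end, for the whole second after the job is handed in: The leaf lies flat on the other side of the spine (joint within 0.10 rad of its 3.14 stop) and at rest; the stand stands level, within 20 mm of where it was; the other things stand within 30 mm of where they were (value of joint leaf above 3.04 rad and velocity of joint leaf between -0.1 and 0.1 rad/s and distance of stand from where it was at the start of the episode below 0.02 m and angle between stand's own z axis and vertical below 0.05 rad and linear speed of stand below 0.01 m/s and distance of each of tumbler, jar, mill, pot, tray from where it was at the start of the episode below 0.03 m and angle between each of tumbler, jar, mill, pot, tray's own z axis and vertical below 0.2 rad); the robot touches nothing.
It fails at once if the leaf is taken between the fingers (it lies between the pads and touches them) (z of the grasp point in the frame of leaf_edge between -0.0035 and 0.0035 m and y of the grasp point in the frame of leaf_edge between -0.124 and 0 m and x of the grasp point in the frame of leaf_edge between -0.075 and 0.075 m and contact force between the fingers and stand above 0.3 N).
It fails at once if the leaf is flicked or slammed (faster than 5 rad/s) (velocity of joint leaf above 5 rad/s or velocity of joint leaf below -5 rad/s).
It fails at once if the stand is lifted (10 mm), tipped (0.12 rad) or shoved (25 mm) (height (world z) of stand above 0.01 m or angle between stand's own z axis and vertical above 0.12 rad or distance of stand from where it was at the start of the episode above 0.025 m).
It fails at once if another thing on the counter is pushed (40 mm), lifted or knocked over (distance of any of tumbler, jar, mill, pot, tray from where it was at the start of the episode above 0.04 m or height (world z) of any of tumbler, jar, mill, pot, tray above 0.015 m or angle between any of tumbler, jar, mill, pot, tray's own z axis and vertical above 0.4 rad).
It also fails if it takes over 51 s, if anything falls off the work surface, if the arm or the gripper's body presses on something with over 40 N, if the wrist force passes 120 N, or if a joint passes its speed limit or range.

ROBOT

A 6-joint arm with a two-finger parallel gripper is mounted at the origin on the work surface. World frame = base frame: x ahead of the robot, y to its left, z up, the work surface at z = 0. Lengths are in mm, angles in rad, forces in N, time in s.
With the tool pointing down it reaches from about 300 to 775 mm from the base axis. Payload 14.6 kg.
Tool frame: the origin (TCP) lies midway between the tips of the shut fingers; the grasp point (between the pads) lies 19 mm behind it (manip.hold_point_z is the distance from the TCP to the grasp point, in mm); z points along the fingers, y is the direction in which the jaws open and shut (so a half turn about z gives the same grasp; the last joint's range is limited). The gripper opens to 94 mm and grips with 3 to 60 N. Pads are 16 mm wide; open, the fingers measure 119 mm over their backs; the gripper's body (75 mm by 177 mm) begins 78 mm behind the grasp point.
Start: joints at [-1.179, 0.3, 1.521, -0, 1.321, -0.067], TCP at [243.572, -493.115, 205.446] pointing down, gripper open.
Joint ranges: [-3.03, 3.03], [-0.79, 2.21], [0.23, 2.52], [-1.04, 4.18], [0, 3.07], [-2.55, 2.55]. Speed limits (rad/s): [2.22, 2.22, 2.57, 3.14, 3.14, 3.14].

INTERFACE

Orientations are given as [roll, pitch, yaw] about the fixed x, y, z axes, in that order (R = Rz(yaw) Ry(pitch) Rx(roll)).
In Python, from cell import manip gives the robot as it stands.
- The arm moves only by the shell command python3 -m crank 'ROWS' [OPENING] [FORCE]. ROWS is JSON, a list of rows, each an object with "offset": the shift along the world's x, y, z in m, a list of three; "spin": the turn about the world's z in degrees. In form: [{"offset": [dx, dy, dz], "spin": spin}, ...]. A call has exactly 8 rows; each row is the pose to reach, as a shift and turn from the pose measured when the call began; what a row does not reach only later rows make up. A row lasts 1/12 s, in which the tool goes at most 41.7 mm and 7.16 degrees, less where a joint would pass 70% of its speed; a pose out of reach is approached as far as the arm can. A call with a gripper value outside its range is refused whole. OPENING is the opening, from 0 (shut) to 1 (fully open), set as the call begins (- or left out, the last holds). The fingers move at their own pace and stop on an object; FORCE is the grip in N (left out, the last holds). Time passes only in rows, so rows that repeat a pose let the fingers close, or fill a call up. It gives the time, the measured TCP pose, the force and the opening at its end, in the units of the state.
- manip.read_state(): the state, without advancing time (a new reading comes with each control period).
- manip.camera(name): name is "scene" or "side" or "wrist"; returns a dict with "pixels" (384x512x3 uint8, red, green, blue), "fx", "fy", "cx", "cy" (pixels), "k1" (the pictures are not rectified: a ray, as slopes to the right and down, at radius r is drawn at 1 + k1 r^2 times it, then the intrinsics apply), "extrinsics" (4x4, takes a point from world to camera coordinates); the wrist camera has in their place "hand_eye" (4x4, takes a point from camera to tool coordinates, whose origin is the TCP and whose axes are the flange's). Camera axes: x right, y down, z forward; pixel columns grow to the right and rows downward; lengths in mm; the calibration is good to about 2 mm. A picture is of the moment at which its call begins: read the wrist's pose just before it. There is no depth.
- manip.sign_off(): hands the job in, once; it reports no verdict.
Trained networks look in a picture, given as the dict that the camera call returned (one of the last four; its "shot" number tells which), for a name from the list of things; names that differ only in an ending like _2 or _b are one class to them, and where a whole thing is asked for, a point or a joint stands for the part that bears it (a point fixed in the world has none). Each returns a list of dicts, best first, with "conf" (0 to 1); they miss things now and then, are a little off and sometimes report something else, mostly with a low value. They report only what shows in the picture. A call takes as long as a camera call.
- manip.search_frame(picture, name): "location" ([x, y, z] in mm, in world coordinates, good to about 4 mm: the middle of the surface that is visible of it).
- manip.masks_of(picture, name): "mask" (384x512 bool, what is visible of it).
The state is a dict: "clock": time; "joints": joint angles; "qd": joint speeds; "effort": joint torques, N m; "eef_pos": TCP position; "eef_rot": TCP orientation; "wrist_force": force on the tool from outside, world axes, zero at the start; "moment": the same for the moment, N m; "finger_gap": finger opening in mm.
Only numpy, scipy, OpenCV 4.12 (cv2) and the standard library are available. Lean on these libraries where they do the work, as an engineer would, in place of code of your own. Each camera call takes 0.05 s, during which the arm holds its last target. There are 200 camera calls.

## Working session

There is one attempt and no reset: what is moved stays moved. The work goes in short steps, Python scripts to look and compute and a shell command to move; the robot and the scene stay as the last step left them, time stands still between calls to the robot, and variables do not carry over. Pictures are saved under pics/ and viewed, about 8 in all and at most 12, crops included, and the job is handed in when it is done.

```bash
ls; mkdir -p pics; cat > h.py <<'E'
import numpy as np, cv2
from cell import manip
def save(p,n): cv2.imwrite('pics/'+n,p['pixels'][:,:,::-1])
def proj(p,X):
    X=np.atleast_2d(X).astype(float); E=np.array(p['extrinsics']); c=X@E[:3,:3].T+E[:3,3]
    s=c[:,:2]/c[:,2:]; s=s*(1+p['k1']*(s**2).sum(1,keepdims=True))
    return s*[p['fx'],p['fy']]+[p['cx'],p['cy']]
E
python3 - <<'E'
from h import *
s=manip.read_state(); print(s)
ims=[]
for c in ['scene','side']:
    p=manip.camera(c); ims.append(p['pixels']); E=np.array(p['extrinsics']); print(c,-E[:3,:3].T@E[:3,3])
    for n in ['stand','leaf','tumbler','jar','mill','pot','tray']:
        print(n,[(np.round(d['location']),round(d['conf'],2)) for d in manip.search_frame(p,n)][:2])
        if n in('stand','leaf'):
            m=manip.masks_of(p,n)
            if m: np.save(f'{c}_{n}.npy',m[0]['mask']); print(m[0]['mask'].sum())
    np.save(c+'.npy',p,allow_pickle=True)
    save(p,c+'.png')
E
```

```text
pics
{'clock': 0.0, 'joints': array([-1.17859323e+00,  3.00504897e-01,  1.52157386e+00,  1.31218391e-05,
        1.32070832e+00, -6.66039659e-02]), 'qd': array([ 0.00102221, -0.00112239,  0.00028317,  0.00087137, -0.00168926,
       -0.00146725]), 'effort': array([-2.34401843e-03, -5.31807911e+01, -3.52739060e+01,  7.07944552e-02,
        2.43287394e-02, -1.14929412e-04]), 'eef_pos': array([ 243.48124266, -492.87724456,  204.87084948]), 'eef_rot': array([-3.14040172e+00, -9.21763773e-05,  4.58803755e-01]), 'wrist_force': array([0.07895367, 0.2815484 , 0.30860021]), 'moment': array([ 0.03439441, -0.02417411,  0.01364089]), 'finger_gap': 94.14211371349127}
scene [1248.04939204  638.85069766  938.88564681]
stand [(array([587.,  18.,  57.]), 0.74), (array([560., 566., 118.]), 0.33)]
1830
leaf [(array([565.,  52.,  87.]), 0.76)]
839
tumbler [(array([725.,  -2.,  81.]), 0.88)]
jar [(array([745., -78.,  67.]), 0.65)]
mill [(array([563.,  52.,  85.]), 0.72), (array([732., 116.,  79.]), 0.56)]
pot [(array([560., 563., 115.]), 0.78), (array([584.,  19.,  55.]), 0.46)]
tray [(array([ 533., -547.,    6.]), 0.73)]
side [-377.24572335  950.063714   1037.07956275]
stand [(array([537.,  25.,  58.]), 0.81)]
1791
leaf [(array([552.,  48.,  92.]), 0.76)]
470
tumbler [(array([706.,  -4.,  83.]), 0.97), (array([535.,  23.,  56.]), 0.39)]
jar [(array([719., -80.,  59.]), 0.72)]
mill [(array([710., 113.,  68.]), 0.61)]
pot [(array([708., 113.,  68.]), 0.39)]
tray [(array([ 598., -538.,   11.]), 0.72), (array([550.,  47.,  93.]), 0.48)]
```

```bash
python3 - <<'E'
import cv2,numpy as np
a=cv2.imread('pics/scene.png');b=cv2.imread('pics/side.png')
from h import proj
P=[np.load(c+'.npy',allow_pickle=True).item() for c in('scene','side')]
out=[]
for im,p in((a,P[0]),(b,P[1])):
    u,v=proj(p,[560,20,70])[0].astype(int); print(u,v)
    x0,y0=max(u-65,0),max(v-55,0); print(x0,y0)
    out.append(cv2.resize(im[y0:y0+120,x0:x0+130],(520,480),interpolation=cv2.INTER_CUBIC)[:, :400] if 0 else cv2.resize(im[y0:y0+120,x0:x0+130],(400,369),interpolation=cv2.INTER_CUBIC))
cv2.imwrite('pics/c1.png',np.hstack(out))
E
```

```text
270 184
205 129
270 193
205 138
```

View pics/scene.png

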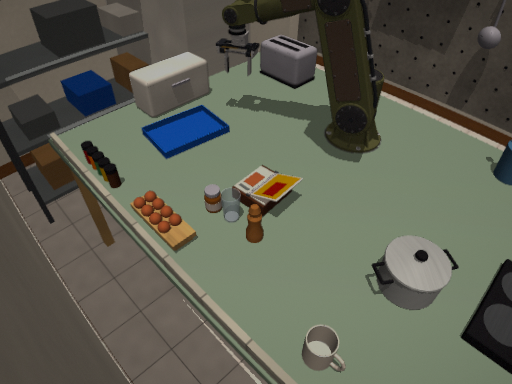

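View pics/c1.png

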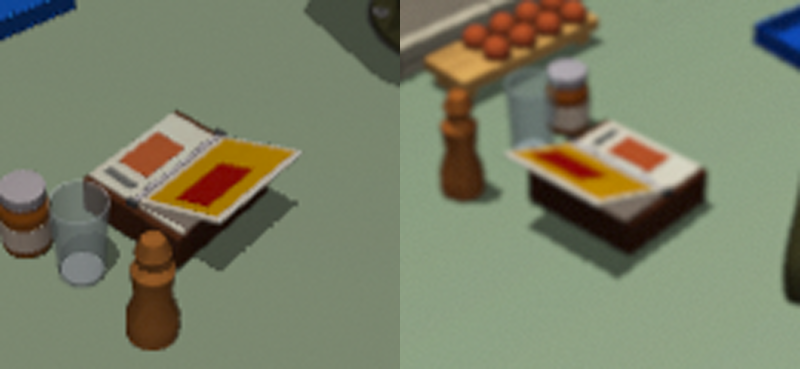

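The scene view shows the stand at about (265,188) px. The leaf's free edge faces +y, with the mill, tumbler and jar past the +x end. I'll fit the stand's pose to the corners read from the crop.

```bash
cat > fit.py <<'E'
from h import *
from scipy.optimize import least_squares
P=[np.load(c+'.npy',allow_pickle=True).item() for c in('scene','side')]
k=130/400
obs=[np.array([[222,221],[300,153],[87,175],[178,112]])*k+[205,129], np.array([[108,152],[228,203],[208,122],[305,170]])*k+[205,138]]
def model(q):
    x,y,yaw,a=q; R=np.array([[np.cos(yaw),-np.sin(yaw),0],[np.sin(yaw),np.cos(yaw),0],[0,0,1]])
    L=[[sx*75,130*np.cos(a),58+130*np.sin(a)] for sx in(1,-1)]+[[sx*85,-75,55] for sx in(1,-1)]
    return np.array(L)@R.T+[x,y,0]
f=lambda q:np.concatenate([(proj(p,model(q))-o).ravel() for p,o in zip(P,obs)])
r=least_squares(f,[570,10,0,.25]); print(np.round(r.x,3)); print(np.round(f(r.x).reshape(2,4,2),1)); print(np.round(model(r.x)))
E
python3 fit.py
```

```text
[ 5.59367e+02 -1.56050e+01  1.16000e-01  3.93000e-01]
[[[ 1.1 -1.6]
  [ 1.2 -3.3]
  [-1.5  0.5]
  [-1.6 -2.6]]

 [[ 0.4  1.4]
  [-6.3  0.9]
  [-0.8 -1. ]
  [ 2.6 -0.6]]]
[[ 620.  112.  108.]
 [ 471.   95.  108.]
 [ 652.  -80.   55.]
 [ 484. -100.   55.]]
```

```bash
cat >> fit.py <<'E'
out=[]
for p,n,(x0,y0) in((P[0],'scene',(228,155)),(P[1],'side',(232,165))):
    im=cv2.imread(f'pics/{n}.png')[y0:y0+75,x0:x0+80]; im=cv2.resize(im,(400,375),interpolation=cv2.INTER_CUBIC)
    im2=im.copy()
    for u in proj(p,model(r.x)): cv2.circle(im2,tuple(np.int32((u+.5-[x0,y0])*5)),3,(0,255,0),-1)
    out.append(np.vstack([im]) ); out.append(im2)
cv2.imwrite('pics/c2.png',np.vstack([np.hstack([out[1],out[3]])]))
E
python3 fit.py>/dev/null
```

```text
(no output)
```

View pics/c2.png

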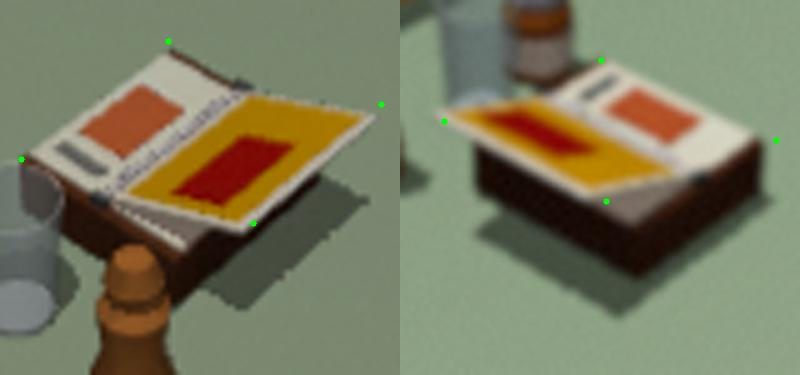

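```bash
python3 - <<'E'
s=open('fit.py').read()
i=s.index('k=130'); j=s.index('def model')
s=s[:i]+'''obs=[np.array([[240,233],[376,116],[25,157],[170,50],[100,200],[242,88]])/5+[227.5,154.5], np.array([[40,110],[195,200],[200,60],[362,142],[301,178],[238,277]])/5+[231.5,164.5]]
'''+s[j:]
s=s.replace("for sx in(1,-1)]\n    return","for sx in(1,-1)]\n    L+= [[82,0,58],[-82,0,58]] if n==0 else [[-82,0,58],[-85,75,0]]\n    return").replace('model(q):','model(q,n=0):')
s=s.replace('model(q))-o).ravel() for p,o in zip(P,obs)','model(q,n))-o).ravel() for n,p,o in zip((0,1),P,obs)').replace('reshape(2,4,2)','reshape(2,6,2)')
open('fit.py','w').write(s)
E
python3 fit.py
```

```text
[ 5.6592e+02 -1.3947e+01  7.8000e-02  3.9800e-01]
[[[ 0.1 -0.4]
  [ 0.1 -0.3]
  [-1.9  0.8]
  [-0.  -0.7]
  [-0.8  1. ]
  [ 0.4  0.1]]

 [[-0.9  0.7]
  [-0.9 -0.6]
  [-0.1 -0.4]
  [ 1.4 -0.2]
  [ 0.6  0.6]
  [ 0.4  3. ]]]
[[631. 111. 108.]
 [482. 100. 108.]
 [657. -82.  55.]
 [487. -95.  55.]
 [648.  -8.  58.]
 [484. -20.  58.]]
```

```bash
python3 -m crank '[{"offset":[0.01,0.02,0.03],"spin":5},{"offset":[0.03,0.05,0.05],"spin":11},{"offset":[0.05,0.08,0.07],"spin":17},{"offset":[0.07,0.12,0.09],"spin":23},{"offset":[0.09,0.155,0.1],"spin":29},{"offset":[0.11,0.19,0.1],"spin":35},{"offset":[0.13,0.22,0.1],"spin":40},{"offset":[0.14,0.24,0.1],"spin":44}]' 0 20
```

```text
clock: 1.67
eef_pos: [385.0, -250.2, 306.0]
eef_rot: [3.14, -0.0, 1.233]
wrist_force: [-0.3, -0.6, -0.6]
finger_gap: 44.1
```

```bash
python3 -m crank '[{"offset":[0.01,0.03,0],"spin":3},{"offset":[0.025,0.065,0],"spin":6},{"offset":[0.04,0.1,0],"spin":9},{"offset":[0.055,0.135,0],"spin":12},{"offset":[0.07,0.17,0],"spin":15},{"offset":[0.085,0.205,0],"spin":18},{"offset":[0.1,0.24,0],"spin":21},{"offset":[0.11,0.27,0],"spin":24}]'; python3 -m crank '[{"offset":[0.005,0.03,0],"spin":0},{"offset":[0.01,0.06,0],"spin":0},{"offset":[0.02,0.09,0],"spin":0},{"offset":[0.03,0.11,0],"spin":0},{"offset":[0.035,0.13,0],"spin":0},{"offset":[0.035,0.14,0],"spin":0},{"offset":[0.035,0.14,0],"spin":0},{"offset":[0.035,0.14,0],"spin":0}]'
python3 - <<'E'
from h import *
s=manip.read_state(); print(s['eef_pos'],s['eef_rot'],s['wrist_force'])
p=manip.camera('wrist'); save(p,'w1.png'); np.save('w1.npy',dict(p=p,s=s),allow_pickle=True); print(p['hand_eye'])
p=manip.camera('side'); save(p,'side2.png')
E
```

```text
clock: 2.33
eef_pos: [495.6, 22.2, 306.0]
eef_rot: [3.14, -0.0, 1.655]
wrist_force: [-0.3, -0.6, -0.0]
finger_gap: 0.4
clock: 3.0
eef_pos: [530.4, 161.9, 306.0]
eef_rot: [3.14, -0.0, 1.656]
wrist_force: [-0.6, -1.1, 0.5]
finger_gap: 0.4
[530.37294322 161.85453195 305.96322079] [ 3.14028020e+00 -1.03113423e-06  1.65584425e+00] [-0.59632745 -1.12341558  0.48145888]
[[-2.76442756e-04 -9.61012882e-01 -2.76503462e-01  8.12678569e+01]
 [ 9.99999685e-01 -5.99261870e-05 -7.91501232e-04  1.51693800e+00]
 [ 7.44073082e-04 -2.76503593e-01  9.61012596e-01 -1.80009601e+02]
 [ 0.00000000e+00  0.00000000e+00  0.00000000e+00  1.00000000e+00]]
```

View pics/w1.png

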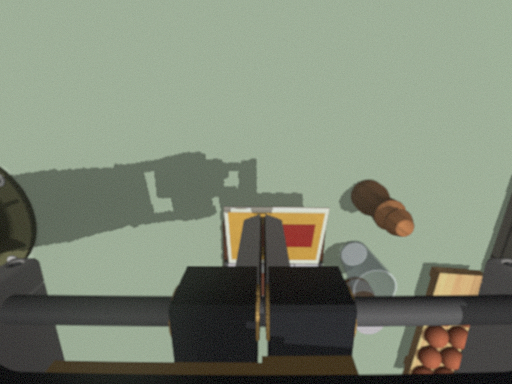

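The wrist view shows the leaf's free edge running from about (224,209) to (328,207) px, with the mill at (390,210) well to the right. I'll check this against the fit.

```bash
python3 - <<'E'
from h import *
from scipy.spatial.transform import Rotation as Ro
d=np.load('w1.npy',allow_pickle=True).item(); p,s=d['p'],d['s']
T=np.eye(4);T[:3,:3]=Ro.from_euler('xyz',s['eef_rot']).as_matrix();T[:3,3]=s['eef_pos']
C=T@np.array(p['hand_eye']); p['extrinsics']=np.linalg.inv(C)
print(proj(p,[[631,111,108],[482,100,108],[530.4,162,306]]))
# back-project onto z=108+-
for z in (100,108,113):
  for uv in ((224,209),(328,207)):
    r=cv2.undistortPoints(np.array([[uv]],float),np.array([[p['fx'],0,p['cx']],[0,p['fy'],p['cy']],[0,0,1.]]),np.array([p['k1'],0,0,0,0]))[0,0]
    w=C[:3,:3]@[*r,1]; print(z,np.round(C[:3,3]+w*(z-C[2,3])/w[2],1))
E
```

```text
[[329.63612577 207.48488787]
 [223.13628106 206.4141279 ]
 [260.395651   227.16776321]]
100 [482.5  93.1 100. ]
100 [630.8 108.7 100. ]
108 [483.4  96.2 108. ]
108 [628.6 111.5 108. ]
113 [483.9  98.2 113. ]
113 [627.2 113.3 113. ]
```

```bash
python3 -m crank '[{"offset":[0.01,0,-0.025],"spin":0},{"offset":[0.02,0,-0.06],"spin":0},{"offset":[0.025,0,-0.095],"spin":0},{"offset":[0.025,0,-0.13],"spin":0},{"offset":[0.025,0,-0.16],"spin":0},{"offset":[0.025,0,-0.19],"spin":0},{"offset":[0.025,0,-0.215],"spin":0},{"offset":[0.025,0,-0.235],"spin":0}]'; python3 -m crank '[{"offset":[0,-0.01,-0.015],"spin":0},{"offset":[0,-0.02,-0.03],"spin":0},{"offset":[0,-0.025,-0.035],"spin":0},{"offset":[0,-0.03,-0.035],"spin":0},{"offset":[0,-0.033,-0.035],"spin":0},{"offset":[0,-0.036,-0.035],"spin":0},{"offset":[0,-0.038,-0.035],"spin":0},{"offset":[0,-0.038,-0.035],"spin":0}]'
```

```text
clock: 3.77
eef_pos: [554.9, 159.8, 69.4]
eef_rot: [3.141, 0.0, 1.653]
wrist_force: [0.5, 0.7, 0.0]
finger_gap: 0.5
clock: 4.43
eef_pos: [555.2, 121.7, 35.3]
eef_rot: [3.14, 0.0, 1.653]
wrist_force: [0.7, 0.8, -0.3]
finger_gap: 0.3
```

```bash
python3 -m crank '[{"offset":[0,-0.004,0.001],"spin":0},{"offset":[0,-0.007,0.006],"spin":0},{"offset":[0,-0.010,0.012],"spin":0},{"offset":[0,-0.013,0.018],"spin":0},{"offset":[0.001,-0.016,0.024],"spin":0},{"offset":[0.001,-0.019,0.030],"spin":0},{"offset":[0.001,-0.023,0.037],"spin":0},{"offset":[0.002,-0.027,0.044],"spin":0}]'
python3 - <<'E'
from h import *
p=manip.camera('side'); im=p['pixels'][130:230,210:343]; cv2.imwrite('pics/s3.png',cv2.resize(im,(600,450),interpolation=cv2.INTER_CUBIC)[:,:,::-1]); print(manip.read_state()['wrist_force'])
E
```

```text
clock: 5.1
eef_pos: [557.2, 94.2, 80.0]
eef_rot: [3.14, 0.0, 1.653]
wrist_force: [-1.3, 1.0, -1.4]
finger_gap: 0.7
[1.07588071 0.46845102 2.71504556]
```

View pics/s3.png

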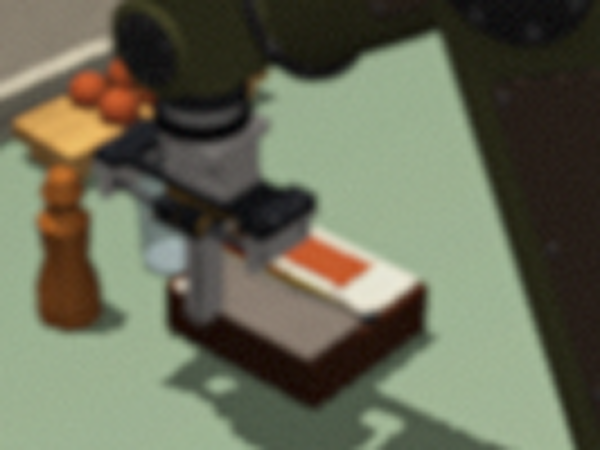

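```bash
python3 -m crank '[{"offset":[0.001,-0.01,0.012],"spin":0},{"offset":[0.002,-0.020,0.023],"spin":0},{"offset":[0.003,-0.031,0.033],"spin":0},{"offset":[0.004,-0.043,0.042],"spin":0},{"offset":[0.005,-0.056,0.050],"spin":0},{"offset":[0.006,-0.069,0.056],"spin":0},{"offset":[0.007,-0.082,0.060],"spin":0},{"offset":[0.008,-0.092,0.062],"spin":0}]'
python3 - <<'E'
from h import *
p=manip.camera('side'); im=p['pixels'][130:230,210:343]; cv2.imwrite('pics/s4.png',cv2.resize(im,(600,450),interpolation=cv2.INTER_CUBIC)[:,:,::-1]); print(manip.read_state()['wrist_force'])
E
```

```text
clock: 5.82
eef_pos: [566.1, -0.1, 143.9]
eef_rot: [3.138, 0.0, 1.652]
wrist_force: [-0.2, 0.4, -1.9]
finger_gap: 0.0
[-0.38457473 -1.17311612  0.11767963]
```

View pics/s4.png

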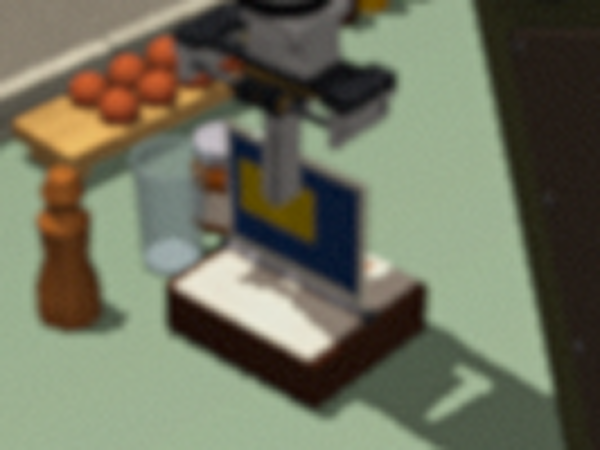

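The leaf is about upright with its blue face towards +y, and the finger is behind it; the stand hasn't moved. Next I push it over along an arc.

```bash
python3 -m crank '[{"offset":[0.001,-0.013,0.004],"spin":0},{"offset":[0.002,-0.024,0.002],"spin":0},{"offset":[0.003,-0.034,-0.001],"spin":0},{"offset":[0.003,-0.043,-0.004],"spin":0},{"offset":[0.004,-0.052,-0.008],"spin":0},{"offset":[0.005,-0.059,-0.013],"spin":0},{"offset":[0.005,-0.067,-0.019],"spin":0},{"offset":[0.006,-0.073,-0.026],"spin":0}]'
```

```text
clock: 6.53
eef_pos: [572.3, -75.1, 117.2]
eef_rot: [3.138, 0.001, 1.651]
wrist_force: [-1.3, 0.3, 1.8]
finger_gap: 0.4
```

```bash
python3 -m crank '[{"offset":[0,-0.004,-0.007],"spin":0},{"offset":[0.001,-0.009,-0.015],"spin":0},{"offset":[0.001,-0.013,-0.023],"spin":0},{"offset":[0.001,-0.017,-0.032],"spin":0},{"offset":[0.002,-0.019,-0.039],"spin":0},{"offset":[0.002,-0.02,-0.045],"spin":0},{"offset":[0.002,-0.02,-0.049],"spin":0},{"offset":[0.002,-0.02,-0.052],"spin":0}]'; python3 -c "
from h import *
print(manip.read_state()['wrist_force'])"
```

```text
clock: 7.2
eef_pos: [574.2, -95.0, 64.7]
eef_rot: [3.138, 0.001, 1.651]
wrist_force: [-0.7, -0.1, 0.8]
finger_gap: 0.5
[-0.69274699 -0.05361253  0.75383691]
```

Last press down in 1 mm steps; I'll check the force after the call.

```bash
python3 -m crank '[{"offset":[0,0.002,-0.001],"spin":0},{"offset":[0,0.004,-0.002],"spin":0},{"offset":[0,0.006,-0.003],"spin":0},{"offset":[0,0.008,-0.004],"spin":0},{"offset":[0,0.008,-0.005],"spin":0},{"offset":[0,0.008,-0.005],"spin":0},{"offset":[0,0.008,-0.005],"spin":0},{"offset":[0,0.008,-0.005],"spin":0}]'; python3 -c "
from h import *
p=manip.camera('side'); im=p['pixels'][130:230,210:343]; cv2.imwrite('pics/s5.png',cv2.resize(im,(600,450),interpolation=cv2.INTER_CUBIC)[:,:,::-1]);print(manip.read_state()['wrist_force'])"
```

```text
clock: 7.87
eef_pos: [574.4, -86.6, 60.7]
eef_rot: [3.137, 0.001, 1.651]
wrist_force: [-4.5, 1.3, 8.7]
finger_gap: 0.7
[-4.11025414  1.93320242 10.04311603]
```

View pics/s5.png

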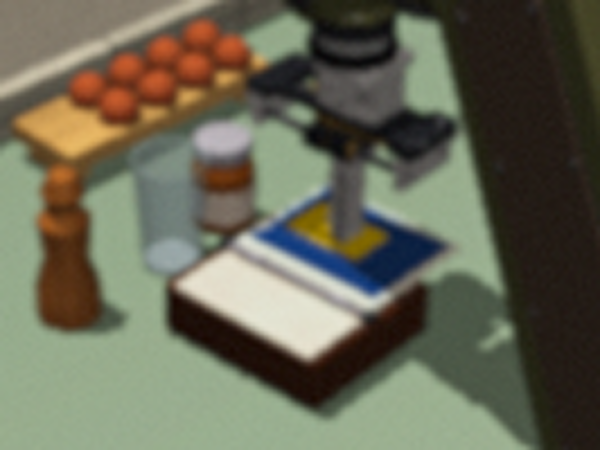

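The tip is at 60.7 mm against the 60.5 mm expected for a flat leaf, with 10 N of reaction, so the leaf is on its stop. I'll lift straight off and check.

```bash
python3 -m crank '[{"offset":[0,0,0.005],"spin":0},{"offset":[0,0,0.02],"spin":0},{"offset":[0,0,0.045],"spin":0},{"offset":[0,0,0.08],"spin":0},{"offset":[0,0,0.12],"spin":0},{"offset":[0,0,0.16],"spin":0},{"offset":[0,0,0.19],"spin":0},{"offset":[0,0,0.2],"spin":0}]'; python3 -m crank '[{"offset":[-0.01,-0.02,0],"spin":0},{"offset":[-0.02,-0.05,0],"spin":0},{"offset":[-0.03,-0.08,0],"spin":0},{"offset":[-0.04,-0.11,0],"spin":0},{"offset":[-0.05,-0.14,0],"spin":0},{"offset":[-0.06,-0.16,0],"spin":0},{"offset":[-0.06,-0.17,0],"spin":0},{"offset":[-0.06,-0.17,0],"spin":0}]'; cat > chk.py <<'E'
from h import *
from scipy.optimize import minimize
print(manip.read_state()['wrist_force'])
o=[]
for n,(x0,y0) in(('scene',(205,135)),('side',(232,155))):
    p=manip.camera(n); b=p['pixels'][y0:y0+80,x0:x0+85][:,:,::-1].copy()
    im=cv2.resize(b,(0,0),fx=4.7,fy=4.7,interpolation=cv2.INTER_CUBIC)
    # predicted free-edge corners for flat (green) and 0.15 rad short (red)
    for d,col in((0,(0,255,0)),(.15,(0,0,255))):
        yw=.078; R=np.array([[np.cos(yw),-np.sin(yw),0],[np.sin(yw),np.cos(yw),0],[0,0,1]])
        L=np.array([[s*75,-130*np.cos(d),58+130*np.sin(d)] for s in(1,-1)])@R.T+[566,-14,0]
        for u in proj(p,L): cv2.circle(im,tuple(np.int32((u+.5-[x0,y0])*4.7)),2,col,-1)
    o.append(im)
    for k in ['tumbler','jar','mill','pot','tray']: print(n,k,[np.round(d['location']) for d in manip.search_frame(p,k)][:1])
cv2.imwrite('pics/end.png',np.hstack(o))
E
python3 chk.py
```

```text
clock: 8.58
eef_pos: [575.4, -86.6, 266.4]
eef_rot: [3.13, 0.003, 1.651]
wrist_force: [-0.1, 0.0, 0.0]
finger_gap: 0.4
clock: 9.25
eef_pos: [515.1, -258.0, 265.9]
eef_rot: [3.131, 0.003, 1.649]
wrist_force: [-0.1, -0.1, -0.3]
finger_gap: 0.8
[-0.13391772 -0.07329177 -0.28448446]
scene tumbler [array([724.,  -0.,  78.])]
scene jar [array([749., -76.,  67.])]
scene mill [array([735., 114.,  80.])]
scene pot [array([561., 566., 115.])]
scene tray [array([ 531., -545.,    4.])]
side tumbler [array([706.,  -4.,  82.])]
side jar [array([716., -80.,  60.])]
side mill [array([709., 116.,  65.])]
side pot [array([484., 573., 118.])]
side tray [array([ 407., -595.,   14.])]
```

View pics/end.png

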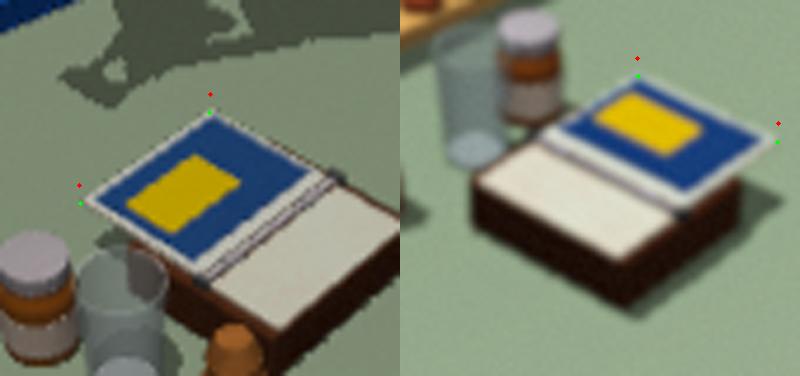

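The free-edge corners lie on the green "flat" predictions in both views, so the leaf is flat and the stand is in place. The nearby things are unmoved. The tray and pot readings in the side view disagree, because both are partly out of that picture or hidden by the arm.

```bash
python3 -c "
from cell import manip
print(manip.sign_off())"
```

```text
the job is handed in; nothing more can be done
None
```

I turned the leaf over its spine by pushing only, and handed the job in at about 10 s on the robot's clock. The shut fingers came in beside the free edge and pushed it up and over. They then pressed it down along an arc onto its stop.

**Fingertip position:** the tool can only point down, so the finger side pushed the free edge while moving up. The tip was never flat under the leaf.

**Leaf flat:** at the final press the fingertip was at 60.7 mm, against 60.5 mm expected for a flat leaf, with about 10 N of reaction. After lifting off, the free-edge corners matched the predicted flat position in both the scene and side pictures.

**Stand and other things:** the stand shows no visible shift. The tumbler, jar, mill, pot and tray read within about 5 mm of their start positions in the scene view.

**Robot clear:** the arm is away from everything, with the wrist force near zero.

**Readings that disagreed:** the side view put the tray about 200 mm from its first reading. It also gave the pot about 80 mm off the scene view. I took both as bad readings: the scene view showed neither had moved, the arm never went near the pot, and its closest approach to the tray was well above it.

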